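# Turn the trolley wheel until its valve is at the top

## Task

The run-out check of the trolley wheel starts with its valve at the top: push the yellow spokes with the fingertips, one after another and gently, until the red-capped valve stem is at the very top of the wheel, right under the white pointer. Touch the wheel by its spokes only, not by the black tyre or the valve, and grip nothing. Leave the wheel at rest and the loose parts round the stand where they are.

Things in the scene. Friction and masses are not known exactly. Their poses are not given: they have to be found in the camera images.
- stand: wheel stand bolted to the plate: grey base 230 (x) x 280 (y) x 12 mm, origin on its underside, below the hub; own +x points away from the operator, +y to the operator's left when facing the wheel, +z up. The wheel leans back 45 degrees: it turns in the plane of the stand's y axis and the slope direction (0.707, 0, 0.707); its face and axle look along (-0.707, 0, 0.707)
- guard_top (a point): middle of the top bar of the blue barred guard in front of the wheel (8 mm bars, 25 mm pitch): 10 mm farther up the slope than the hub, 27 mm in front of the spokes' middle plane. It closes off all of the wheel below this bar (notch for the hub), so spokes can be pushed only above it. Behind the open part is nothing but axle and hub for 55 mm; then a 12 mm bar runs up the slope to the pointer
- hub (a point): centre of the wheel: on its axle, in the middle plane of spokes and tyre, 150 mm above the plate. Outside the spokes runs a black tyre, 240 mm outer diameter, 28 mm thick, with an aluminium rim inside; the tyre must not be pushed
- pointer (a point): tip of the fixed white cone that points down the slope at the top of the tyre, in the wheel's middle plane, 125 mm up the slope from the hub; bar and cone reach up to 156 mm from the hub
- wheel: wheel with five yellow spokes, 11 mm wide, 12 mm thick, from the hub (radius 22 mm; with its nut 37 mm out in front) to the rim (inner edge at radius 89 mm). Origin at the hub centre; own +z is the axle, out of the face, own +x points at the valve; spokes at 36, 108, 180, 252, 324 degrees from +x (valve midway between two). Friction (0.2 N m) keeps it where it is left; no stops
- valve (a point): middle of the red cap (11 mm thick, 10 mm long) on the valve stem, which points from the rim towards the hub: 82 mm from the hub centre, in the wheel's middle plane; the cap's inner end is 77 mm from the centre; at the start it is 120 degrees or more from the top
- tape_roll: loose yellow tape roll, 69 mm diameter, 18 mm high, lying beside the stand; origin at its underside; bystander
- turned_flange: loose turned steel flange, 57 mm diameter, 24 mm high, beside the stand; origin at its underside; bystander
- brass_fitting: loose brass hose fitting standing upright, 12 mm diameter, 23 mm high, beside the stand; origin at its underside; bystander
- bearing: loose ball bearing, 35 mm diameter, 11 mm high, beside the stand; origin at its underside; bystander

How it is judged:
On the way:
1. the fingers push on a spoke ((contact force between the fingers and wheel_c0 above 0.5 N or contact force between the fingers and wheel_c1 above 0.5 N or contact force between the fingers and wheel_c2 above 0.5 N or contact force between the fingers and wheel_c3 above 0.5 N or contact force between the fingers and wheel_c4 above 0.5 N)), for 0.02 s.
At the end, for the whole second after the job is handed in: the valve cap is at the top of the wheel, within 8.5 mm (about 6 degrees) to either side of the line from hub to pointer; the wheel is at rest; the four loose parts are within 15 mm of where they stood (y of valve in the frame of stand between -0.0085 and 0.0085 m and height (world z) of valve above 0.19 m and angular speed of wheel below 0.05 rad/s and distance of each of tape_roll, turned_flange, brass_fitting, bearing from where it was at the start of the episode below 0.015 m); the robot touches nothing.
It fails at once if the fingers push on the wheel (over 8 N) without pushing on a spoke: on its tyre, valve or hub (contact force between the fingers and wheel above 8 N and not (contact force between the fingers and wheel_c0 above 0.5 N or contact force between the fingers and wheel_c1 above 0.5 N or contact force between the fingers and wheel_c2 above 0.5 N or contact force between the fingers and wheel_c3 above 0.5 N or contact force between the fingers and wheel_c4 above 0.5 N)).
It fails at once if the wheel is gripped or struck hard (over 35 N) (contact force between the fingers and wheel above 35 N).
It fails at once if a loose part is displaced or lifted (distance of any of tape_roll, turned_flange, brass_fitting, bearing from where it was at the start of the episode above 0.02 m).
It also fails if it takes over 61 s, if anything falls off the work surface, if the arm or the gripper's body presses on something with over 40 N, if the wrist force passes 120 N, or if a joint passes its speed limit or range.

## Robot

A 6-joint arm with a two-finger parallel gripper is mounted at the origin on a cart in front of the work surface, level with it; the furniture and walls round the work are solid. World frame = base frame: x ahead of the robot, y to its left, z up, the work surface at z = 0. Lengths are in m, angles in rad, forces in N, time in s.
With the tool pointing down it reaches from about 0.3 to 0.775 m from the base axis. Payload 14.6 kg.
Tool frame: the origin (TCP) lies midway between the tips of the shut fingers; the grasp point (between the pads) lies 19 mm behind it; z points along the fingers, y is the direction in which the jaws open and shut (so a half turn about z gives the same grasp; the last joint's range is limited). The gripper opens to 94 mm and grips with 3 to 60 N. Pads are 16 mm wide; open, the fingers measure 119 mm over their backs; the gripper's body (75 mm by 177 mm) begins 78 mm behind the grasp point.
Start: joints at [-1.285, 0.3, 1.521, -0, 1.321, -0.067], TCP at [0.19, -0.516, 0.205] pointing down, gripper open.
Joint ranges: [-3.03, 3.03], [-0.79, 2.21], [0.23, 2.52], [-1.04, 4.18], [0, 3.07], [-2.55, 2.55]. Speed limits (rad/s): [2.22, 2.22, 2.57, 3.14, 3.14, 3.14].

## Interface

Orientations are given as [roll, pitch, yaw] about the fixed x, y, z axes, in that order (R = Rz(yaw) Ry(pitch) Rx(roll)).
In Python, from station import readout, imaging, job gives the robot as it stands.
- The arm moves only by the tool arm_command, never from a script. Its argument "increments" is a list of rows, each an object with "gripper": the opening, from 0 (shut) to 1 (fully open); "slide": the shift along the world's x, y, z in m, a list of three; "yaw": the turn about the world's z in rad. A call has 1 to 8 rows; each row is the pose to reach, as a shift and turn from the pose commanded when the call began; what a row does not reach only later rows make up. A row lasts 1/8 s, in which the tool goes at most 62.5 mm and 10.7 degrees, less where a joint would pass 70% of its speed; a pose out of reach is approached as far as the arm can. A call with a gripper value outside its range is refused whole. The fingers move at their own pace and stop on an object; "grip_force" is the grip in N (left out, the last holds). Time passes only in rows, so rows that repeat a pose let the fingers close. It gives the time, the measured TCP pose, the force and the opening at its end, in the units of the state.
- readout.get_obs(): the state, without advancing time (a new reading comes with each control period).
- imaging.camera(name): name is "scene" or "top" or "wrist"; returns a dict with "color" (420x560x3 uint8, red, green, blue), "mtx" (3x3 intrinsics, pixels), "rvec" (rotation vector, rad) and "tvec" (3), from world to camera coordinates, as OpenCV has them. Camera axes: x right, y down, z forward; pixel columns grow to the right and rows downward; lengths in m; the calibration is good to about 2 mm. A picture is of the moment at which its call begins. There is no depth.
- job.hand_in(): hands the job in, once; it reports no verdict.
The state is a dict: "time_s": time; "qpos": joint angles; "joint_vel": joint speeds; "tau": joint torques, N m; "ee_pos": TCP position; "eef_rot": TCP orientation; "force": force on the tool from outside, world axes, zero at the start; "moment": the same for the moment, N m; "grip_width": finger opening in m.
Only numpy, scipy, OpenCV 4.12 (cv2) and the standard library are available. Lean on these libraries where they do the work, as an engineer would, in place of code of your own. Each camera call takes 0.05 s, during which the arm holds its last target. There are 200 camera calls.

## Working session

There is one attempt and no reset: what is moved stays moved. The work goes in short steps, Python scripts to look and compute and a tool call to move; the robot and the scene stay as the last step left them, time stands still between calls to the robot, and variables do not carry over. Pictures are saved under pics/ and viewed, about 8 in all and at most 12, crops included, and the job is handed in when it is done.

Besides the shell and the picture viewer there is one more tool, called after "Request:" as name(argument=value, ...), one argument or row to a line, values as JSON. arm_command: Moves the arm, as the interface text tells. Its arguments: {"type":"object","properties":{"increments":{"type":"array","items":{"type":"object","properties":{"gripper":{"type":"number"},"slide":{"type":"array","items":{"type":"number"}},"yaw":{"type":"number"}}}},"grip_force":{"type":"number"}},"required":["increments"]}

```bash
mkdir -p pics
python3 - <<'E'
from station import readout, imaging
import cv2,numpy as np
o=readout.get_obs();print({k:np.round(v,3) for k,v in o.items()})
for n in ("scene","top"):
    c=imaging.camera(n);cv2.imwrite(f"pics/{n}0.png",c["color"][:,:,::-1]);np.savez(f"pics/{n}0.npz",**c)
    R=cv2.Rodrigues(np.array(c["rvec"],float))[0];print(n,-R.T@np.ravel(c["tvec"]),c["mtx"][0])
E
```

```text
{'time_s': np.float64(0.0), 'qpos': array([-1.285,  0.3  ,  1.522, -0.   ,  1.321, -0.067]), 'joint_vel': array([-0.002, -0.001, -0.001, -0.002, -0.001,  0.001]), 'tau': array([ 3.0000e-03, -5.3180e+01, -3.5274e+01,  7.1000e-02,  2.4000e-02,
       -0.0000e+00]), 'ee_pos': array([ 0.19 , -0.516,  0.205]), 'eef_rot': array([-3.14 , -0.   ,  0.353]), 'force': array([ 0.423, -0.894, -0.341]), 'moment': array([-0.042,  0.037,  0.003]), 'grip_width': np.float64(0.094)}
scene [-0.40794958 -0.80488792  0.96572899] [516.26147276   0.         281.11453593]
top [ 0.36943615 -0.13870446  1.20648307] [435.52093624   0.         280.09056025]
```

View pics/scene0.png

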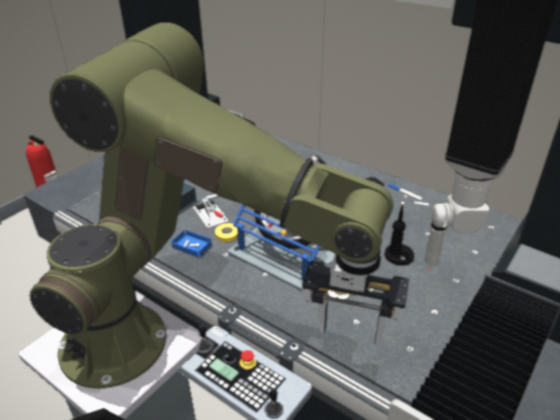

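View pics/top0.png

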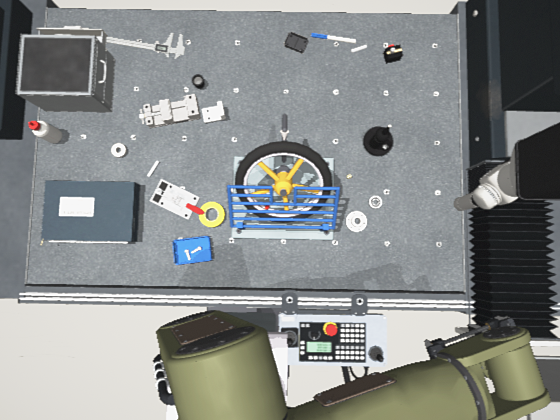

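The top view shows the wheel hub near (283,187), the guard below it, the pointer near (284,125), and the bystanders at (211,214), (357,221), (376,201) and about (350,176). I'll enlarge the wheel area.

Run:
```python
import cv2
i=cv2.imread("pics/top0.png")[105:250,195:390]
cv2.imwrite("pics/crop0.png",cv2.resize(i,None,fx=4,fy=4,interpolation=cv2.INTER_CUBIC))
```

```text
(no output)
```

View pics/crop0.png

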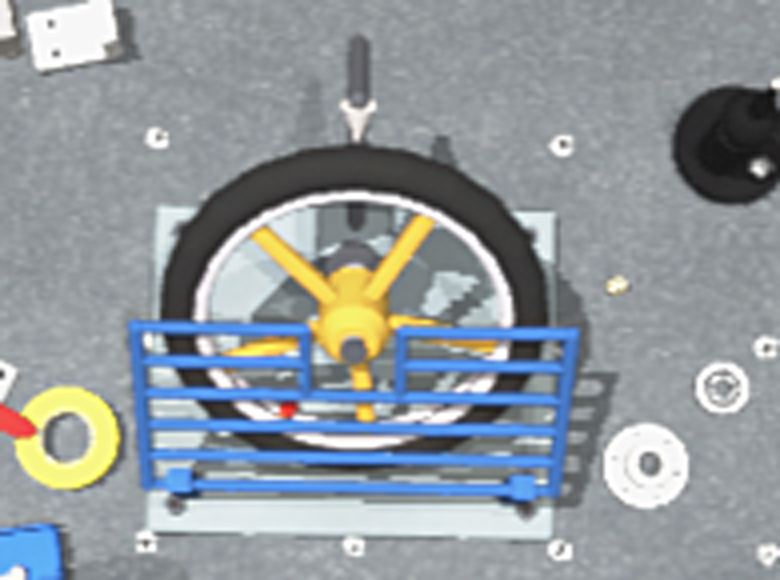

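The crop shows the pointer tip at (358,142), the red cap at (288,410) lower left behind the guard, and free spokes ending near (258,230) and (428,222). The base corners are at (160,208), (553,212), (553,538) and (147,533).

```bash
cat > h.py <<'E'
import cv2,numpy as np
def cast(c,px,n,p0):
    R=cv2.Rodrigues(np.array(c["rvec"],float))[0];C=-R.T@np.ravel(c["tvec"])
    d=np.linalg.inv(c["mtx"])@np.c_[np.atleast_2d(px),np.ones(len(np.atleast_2d(px)))].T
    d=(R.T@d).T
    return C+d*(((np.asarray(p0)-C)@n)/(d@n))[:,None]
def crop(p): return np.array(p,float)/4+[195-.375,105-.375]
def frame(hub,yaw):
    x=np.array([np.cos(yaw),np.sin(yaw),0]);y=np.array([-x[1],x[0],0]);z=np.array([0,0,1.])
    s=.5**.5
    return s*(x+z),y,s*(z-x)   # up-slope, left, face normal
E
python3 - <<'E'
from h import *
c=dict(np.load("pics/top0.npz"));Z=np.array([0,0,1.])
b=cast(c,crop([(160,208),(553,212),(553,538),(147,533)]),Z,[0,0,.012]);print("base",b.round(3),np.linalg.norm(b-np.roll(b,1,0),axis=1).round(3))
p=cast(c,crop([(358,142)]),Z,[0,0,.15+.125*.7071])[0];print("pointer",p)
for yaw in [np.arctan2(*(b[0]-b[3]+b[1]-b[2])[[1,0]])]:
    print("yaw",yaw); u,l,n=frame(0,yaw); hub=p-.125*u; print("hub",hub,"from base",b.mean(0))
    for nm,q in dict(valve=(288,410),spL=(258,230),spR=(428,222),spB=(365,415),hubc=(352,348),tyreL=(163,300),tyreR=(547,300)).items():
        off=.037 if nm=="hubc" else 0
        w=cast(c,crop([q]),n,hub+off*n)[0]-hub; a,bb=w@u,w@l
        print(nm,"up %.3f left %.3f r %.3f ang(left of top) %.1f"%(a,bb,np.hypot(a,bb),np.degrees(np.arctan2(bb,a))))
for nm,q,z in [("tape",(68,437),.018),("flange",(646,465),.024),("bearing",(722,387),.011),("brass",(617,285),.023)]: print(nm,cast(c,crop([q]),Z,[0,0,z])[0].round(3))
E
```

```text
base [[ 0.631 -0.004  0.012]
 [ 0.633 -0.278  0.012]
 [ 0.406 -0.28   0.012]
 [ 0.404 -0.002  0.012]] [0.226 0.274 0.227 0.278]
pointer [ 0.62124241 -0.14102296  0.2383875 ]
yaw -0.0026502134766877095
hub [ 0.53285437 -0.14078871  0.14999915] from base [ 0.51837876 -0.14098346  0.012     ]
valve up -0.072 left 0.041 r 0.083 ang(left of top) 150.4
spL up 0.064 left 0.058 r 0.086 ang(left of top) 42.0
spR up 0.072 left -0.042 r 0.083 ang(left of top) -30.2
spB up -0.075 left -0.008 r 0.076 ang(left of top) -173.8
hubc up 0.006 left 0.001 r 0.006 ang(left of top) 9.1
tyreL up 0.012 left 0.117 r 0.117 ang(left of top) 84.1
tyreR up 0.018 left -0.117 r 0.118 ang(left of top) -81.3
tape [0.469 0.054 0.018]
flange [ 0.456 -0.341  0.024]
bearing [ 0.512 -0.396  0.011]
brass [ 0.58  -0.321  0.023]
```

```bash
cat > path.py <<'E'
from h import *
def path(phis,hub=(.534,-.141,.150),depth=.010):
    u,l,n=frame(0,-.003)
    for p in phis:
        f=np.radians(p);t=np.interp(p,[-36,20],[.040,.050])
        d=.0055+.0125*abs(np.cos(f))+.0113*abs(np.sin(f))
        c=np.array(hub)+u*(t*np.cos(f)-d*np.sin(f))+l*(t*np.sin(f)+d*np.cos(f))-[0,0,depth]
        print(p,c.round(4))
E
python3 -c "
from path import *
path([50,42,36,30,24,18,12,6,0,-6,-12,-18,-24,-30,-33,-36])"
```

```text
50 [ 0.5449 -0.0885  0.1507]
42 [ 0.5498 -0.091   0.1557]
36 [ 0.5535 -0.0937  0.1594]
30 [ 0.557  -0.097   0.1628]
24 [ 0.5602 -0.1011  0.1661]
18 [ 0.5629 -0.1059  0.1688]
12 [ 0.5647 -0.1114  0.1706]
6 [ 0.5661 -0.1171  0.172 ]
0 [ 0.5669 -0.1231  0.1728]
-6 [ 0.5674 -0.1268  0.1733]
-12 [ 0.5676 -0.1307  0.1736]
-18 [ 0.5676 -0.1346  0.1736]
-24 [ 0.5674 -0.1386  0.1734]
-30 [ 0.5669 -0.1426  0.1729]
-33 [ 0.5666 -0.1446  0.1726]
-36 [ 0.5661 -0.1466  0.1721]
```

Request:
arm_command(
  increments=[
    {"slide": [0, 0, 0.06], "yaw": -0.15, "gripper": 0},
    {"slide": [0, 0, 0.12], "yaw": -0.3, "gripper": 0},
    {"slide": [0.04, 0.05, 0.125], "yaw": -0.353, "gripper": 0},
    {"slide": [0.08, 0.1, 0.125], "yaw": -0.353, "gripper": 0},
    {"slide": [0.12, 0.14, 0.125], "yaw": -0.353, "gripper": 0},
    {"slide": [0.15, 0.18, 0.125], "yaw": -0.353, "gripper": 0},
    {"slide": [0.18, 0.22, 0.125], "yaw": -0.353, "gripper": 0},
    {"slide": [0.21, 0.26, 0.125], "yaw": -0.353, "gripper": 0},
  ],
)

```text
time_s: 1.1
ee_pos: [0.4007, -0.2546, 0.3303]
eef_rot: [-3.141, 0.0, -0.0]
force: [0.3, -0.9, 0.4]
grip_width: 0.0175
```

Request:
arm_command(
  increments=[
    {"slide": [0.03, 0.04, 0], "gripper": 0},
    {"slide": [0.06, 0.08, 0], "gripper": 0},
    {"slide": [0.1, 0.12, 0], "gripper": 0},
    {"slide": [0.13, 0.15, 0], "gripper": 0},
    {"slide": [0.145, 0.17, 0], "gripper": 0},
    {"slide": [0.145, 0.17, -0.04], "gripper": 0},
    {"slide": [0.145, 0.17, -0.08], "gripper": 0},
    {"slide": [0.145, 0.17, -0.08], "gripper": 0},
  ],
)

```text
invalid input
```

Run:
```python
from station import readout, imaging
import cv2,numpy as np
print(readout.get_obs()["ee_pos"])
c=imaging.camera("wrist");cv2.imwrite("pics/w1.png",c["color"][:,:,::-1]);np.savez("pics/w1.npz",**c)
```

```text
[ 0.40073384 -0.25460209  0.3302714 ]
```

View pics/w1.png

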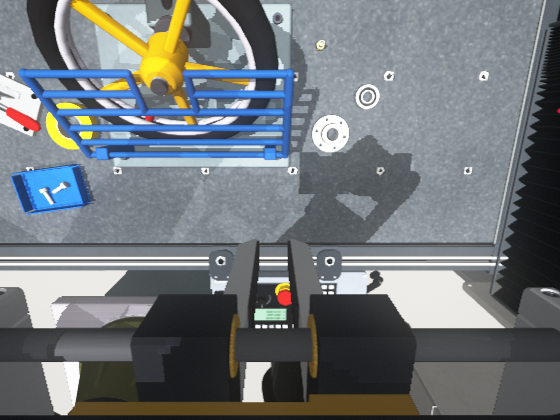

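The wrist view shows the wheel, with the hub nut at (160,85), the red cap at (150,118), and the fingers nearly shut. The last move was refused, so I'll resend it with yaw in every row.

Request:
arm_command(
  increments=[
    {"slide": [0.03, 0.04, 0.0], "yaw": 0.0, "gripper": 0},
    {"slide": [0.06, 0.08, 0.0], "yaw": 0.0, "gripper": 0},
    {"slide": [0.1, 0.12, 0.0], "yaw": 0.0, "gripper": 0},
    {"slide": [0.13, 0.15, 0.0], "yaw": 0.0, "gripper": 0},
    {"slide": [0.145, 0.17, 0.0], "yaw": 0.0, "gripper": 0},
    {"slide": [0.145, 0.17, -0.04], "yaw": 0.0, "gripper": 0},
    {"slide": [0.145, 0.17, -0.08], "yaw": 0.0, "gripper": 0},
    {"slide": [0.145, 0.17, -0.08], "yaw": 0.0, "gripper": 0},
  ],
)

```text
time_s: 2.15
ee_pos: [0.544, -0.0859, 0.248]
eef_rot: [-3.14, 0.005, -0.0]
force: [-0.6, 0.2, 0.6]
grip_width: 0.0007
```

Run:
```python
from station import readout, imaging
import cv2,numpy as np
print(readout.get_obs()["ee_pos"])
c=imaging.camera("wrist");cv2.imwrite("pics/w2.png",c["color"][:,:,::-1]);np.savez("pics/w2.npz",**c)
```

```text
[ 0.54397323 -0.08587333  0.24803314]
```

View pics/w2.png

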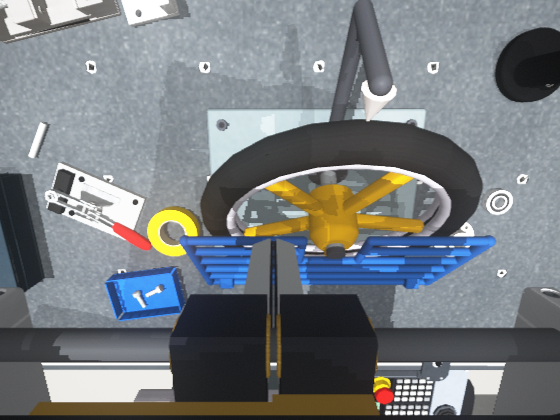

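The shut fingertips are near (273,240), above the gap left of the upper-left spoke, and the hub nut is at (337,250). I'll lower them gently.

Request:
arm_command(
  increments=[
    {"slide": [0.001, -0.001, -0.03], "yaw": 0.0, "gripper": 0},
    {"slide": [0.001, -0.002, -0.05], "yaw": 0.0, "gripper": 0},
    {"slide": [0.001, -0.002, -0.065], "yaw": 0.0, "gripper": 0},
    {"slide": [0.001, -0.002, -0.08], "yaw": 0.0, "gripper": 0},
    {"slide": [0.001, -0.002, -0.09], "yaw": 0.0, "gripper": 0},
    {"slide": [0.001, -0.002, -0.098], "yaw": 0.0, "gripper": 0},
    {"slide": [0.001, -0.002, -0.098], "yaw": 0.0, "gripper": 0},
  ],
)

```text
time_s: 3.08
ee_pos: [0.5459, -0.0881, 0.1521]
eef_rot: [-3.141, 0.001, -0.0]
force: [-0.1, 0.5, -0.3]
grip_width: 0.0005
```

Request:
arm_command(
  increments=[
    {"slide": [0.004, -0.003, 0.004], "yaw": 0.0, "gripper": 0},
    {"slide": [0.0075, -0.006, 0.0075], "yaw": 0.0, "gripper": 0},
    {"slide": [0.011, -0.009, 0.011], "yaw": 0.0, "gripper": 0},
    {"slide": [0.014, -0.013, 0.014], "yaw": 0.0, "gripper": 0},
    {"slide": [0.017, -0.018, 0.017], "yaw": 0.0, "gripper": 0},
    {"slide": [0.019, -0.0235, 0.0185], "yaw": 0.0, "gripper": 0},
  ],
)

```text
time_s: 3.82
ee_pos: [0.5653, -0.1119, 0.1713]
eef_rot: [-3.142, -0.0, -0.0]
force: [-2.9, 3.5, -1.4]
grip_width: 0.0005
```

Run:
```python
from station import readout, imaging
import cv2,numpy as np
o=readout.get_obs();print(o["ee_pos"],o["force"])
c=imaging.camera("wrist");cv2.imwrite("pics/w3.png",c["color"][:,:,::-1]);np.savez("pics/w3.npz",**c)
```

```text
[ 0.56533176 -0.11191491  0.17125997] [-2.86262363  3.49995927 -1.37731632]
```

View pics/w3.png

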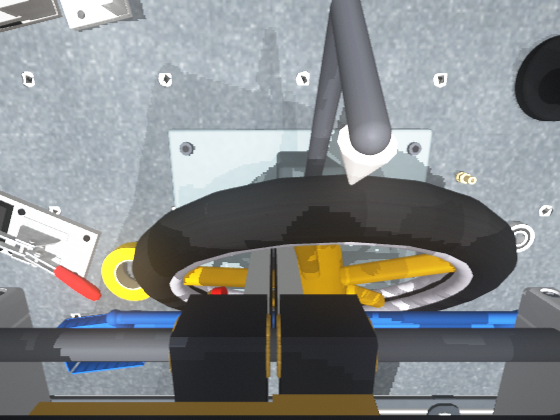

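The fingers are pushing the spoke (about 5 N). It now points nearly up at (320,265), and the red cap has come into view at (218,292). I'll go on.

Request:
arm_command(
  increments=[
    {"slide": [0.001, -0.0055, 0.0015], "yaw": 0.0, "gripper": 0},
    {"slide": [0.002, -0.0115, 0.002], "yaw": 0.0, "gripper": 0},
    {"slide": [0.0025, -0.0155, 0.0025], "yaw": 0.0, "gripper": 0},
    {"slide": [0.0025, -0.019, 0.003], "yaw": 0.0, "gripper": 0},
    {"slide": [0.0025, -0.023, 0.003], "yaw": 0.0, "gripper": 0},
    {"slide": [0.0025, -0.027, 0.003], "yaw": 0.0, "gripper": 0},
    {"slide": [0.002, -0.031, 0.0025], "yaw": 0.0, "gripper": 0},
    {"slide": [0.0015, -0.033, 0.002], "yaw": 0.0, "gripper": 0},
  ],
)

```text
time_s: 4.88
ee_pos: [0.5667, -0.1447, 0.1731]
eef_rot: [-3.141, -0.0, -0.0]
force: [-1.8, 6.0, -0.0]
grip_width: 0.0003
```

Request:
arm_command(
  increments=[
    {"slide": [0.0, 0.004, 0.0], "yaw": 0.0, "gripper": 0},
    {"slide": [0.0, 0.004, 0.03], "yaw": 0.0, "gripper": 0},
    {"slide": [0.0, 0.004, 0.08], "yaw": 0.0, "gripper": 0},
    {"slide": [-0.02, 0.04, 0.08], "yaw": 0.0, "gripper": 0},
    {"slide": [-0.022, 0.058, 0.08], "yaw": 0.0, "gripper": 0},
    {"slide": [-0.022, 0.058, 0.08], "yaw": 0.0, "gripper": 0},
  ],
)

```text
time_s: 5.62
ee_pos: [0.5448, -0.086, 0.253]
eef_rot: [3.141, -0.0, 0.001]
force: [-0.1, 0.2, -0.2]
grip_width: 0.0006
```

Run:
```python
from station import readout, imaging
import cv2,numpy as np
o=readout.get_obs();print(o["ee_pos"],o["force"],o["time_s"])
c=imaging.camera("wrist");cv2.imwrite("pics/w4.png",c["color"][:,:,::-1]);np.savez("pics/w4.npz",**c)
```

```text
[ 0.54481863 -0.0859872   0.25302539] [-0.14279743  0.24594618 -0.19669217] 5.625
```

View pics/w4.png

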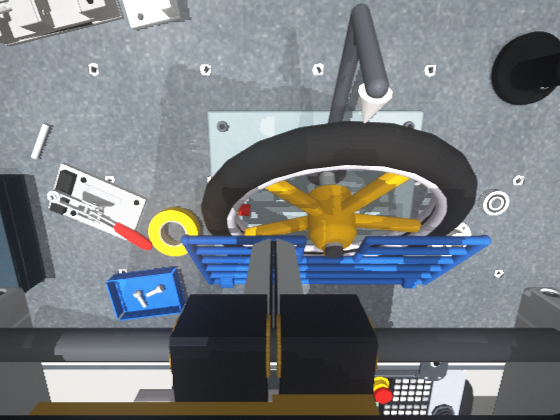

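The red cap is now at the left, at (243,210), and the free spokes end near (272,186) and (404,180). I'll measure the angles.

```bash
cat > meas.py <<'E'
from h import *
def ang(c,pts,hub=(.534,-.141,.150)):
    u,l,n=frame(0,-.003)
    for q in pts:
        w=cast(c,[q],n,hub)[0]-hub;print(q,"r %.3f ang %.1f left %.4f"%(np.hypot(w@u,w@l),np.degrees(np.arctan2(w@l,w@u)),w@l))
def red(c,box):
    h=cv2.cvtColor(c["color"],cv2.COLOR_RGB2HSV);m=(((h[...,0]<5)|(h[...,0]>174))&(h[...,1]>150)&(h[...,2]>60)).astype(np.uint8)
    x0,y0,x1,y1=box;k=np.zeros_like(m);k[y0:y1,x0:x1]=m[y0:y1,x0:x1]
    n,_,s,ce=cv2.connectedComponentsWithStats(k);i=1+np.argmax(s[1:,4]);return ce[i],s[i,4]
E
python3 -c "
from meas import *
c=dict(np.load('pics/w4.npz'));r=red(c,(200,160,450,300));print(r)
ang(c,[r[0],(272,186),(404,180),(377,121)])
c=dict(np.load('pics/w2.npz'));ang(c,[(274,186),(405,177)])"
```

```text
(array([244.30841121, 209.75700935]), np.int32(107))
[244.30841121 209.75700935] r 0.082 ang 79.7 left 0.0808
(272, 186) r 0.078 ang 45.9 left 0.0558
(404, 180) r 0.078 ang -35.7 left -0.0454
(377, 121) r 0.125 ang -3.0 left -0.0065
(274, 186) r 0.077 ang 45.3 left 0.0544
(405, 177) r 0.079 ang -32.4 left -0.0424
```

Request:
arm_command(
  increments=[
    {"slide": [0.0015, 0.0, -0.03], "yaw": 0.0, "gripper": 0},
    {"slide": [0.0015, -0.001, -0.05], "yaw": 0.0, "gripper": 0},
    {"slide": [0.0015, -0.0015, -0.07], "yaw": 0.0, "gripper": 0},
    {"slide": [0.0015, -0.0015, -0.085], "yaw": 0.0, "gripper": 0},
    {"slide": [0.0015, -0.0015, -0.0945], "yaw": 0.0, "gripper": 0},
    {"slide": [0.0015, -0.0015, -0.1005], "yaw": 0.0, "gripper": 0},
    {"slide": [0.0015, -0.0015, -0.1005], "yaw": 0.0, "gripper": 0},
  ],
)

```text
time_s: 6.55
ee_pos: [0.5461, -0.0882, 0.1524]
eef_rot: [3.142, 0.0, -0.0]
force: [-0.3, 0.6, -0.2]
grip_width: 0.0004
```

Request:
arm_command(
  increments=[
    {"slide": [0.004, -0.003, 0.004], "yaw": 0.0, "gripper": 0},
    {"slide": [0.0075, -0.006, 0.0075], "yaw": 0.0, "gripper": 0},
    {"slide": [0.011, -0.009, 0.011], "yaw": 0.0, "gripper": 0},
    {"slide": [0.014, -0.013, 0.014], "yaw": 0.0, "gripper": 0},
    {"slide": [0.017, -0.018, 0.017], "yaw": 0.0, "gripper": 0},
    {"slide": [0.019, -0.0235, 0.0185], "yaw": 0.0, "gripper": 0},
  ],
)

```text
time_s: 7.3
ee_pos: [0.5653, -0.1119, 0.1713]
eef_rot: [-3.142, -0.0, -0.0]
force: [-2.8, 3.8, -0.6]
grip_width: 0.0002
```

Request:
arm_command(
  increments=[
    {"slide": [0.001, -0.0055, 0.0015], "yaw": 0.0, "gripper": 0},
    {"slide": [0.002, -0.0115, 0.002], "yaw": 0.0, "gripper": 0},
    {"slide": [0.0025, -0.0155, 0.0025], "yaw": 0.0, "gripper": 0},
    {"slide": [0.0025, -0.019, 0.003], "yaw": 0.0, "gripper": 0},
    {"slide": [0.0025, -0.023, 0.003], "yaw": 0.0, "gripper": 0},
    {"slide": [0.0025, -0.027, 0.003], "yaw": 0.0, "gripper": 0},
    {"slide": [0.002, -0.031, 0.0025], "yaw": 0.0, "gripper": 0},
    {"slide": [0.0015, -0.0335, 0.002], "yaw": 0.0, "gripper": 0},
  ],
)

```text
time_s: 8.3
ee_pos: [0.5667, -0.1451, 0.1732]
eef_rot: [-3.141, -0.001, -0.0]
force: [-2.3, 7.2, -0.6]
grip_width: 0.0006
```

Run:
```python
from station import readout, imaging
from meas import *
o=readout.get_obs();print(o["ee_pos"],o["force"],o["time_s"])
for n in("wrist","top"):
    c=imaging.camera(n);cv2.imwrite(f"pics/{n}5.png",c["color"][:,:,::-1]);np.savez(f"pics/{n}5.npz",**c)
    try:
        r=red(c,(200,100,450,300));print(n,r);ang(c,[r[0]])
    except Exception as e: print(n,e)
```

```text
[ 0.56671799 -0.14513103  0.17316122] [-2.31583     7.19695155 -0.55799059] 8.3
wrist attempt to get argmax of an empty sequence
top (array([201.        , 211.46153846]), np.int32(13))
[201.         211.46153846] r 0.231 ang 113.7 left 0.2113
```

View pics/wrist5.png

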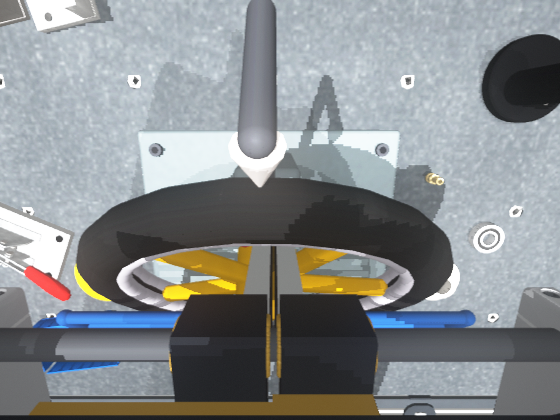

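The cap is hidden behind the fingers, and the spokes straddle the top as expected. By count about 7 degrees remain, so I'll push 4.5 mm more, then back off and measure.

Request:
arm_command(
  increments=[
    {"slide": [-0.0002, -0.002, -0.0003], "yaw": 0.0, "gripper": 0},
    {"slide": [-0.0005, -0.004, -0.0005], "yaw": 0.0, "gripper": 0},
    {"slide": [-0.0005, -0.0045, -0.001], "yaw": 0.0, "gripper": 0},
    {"slide": [-0.0005, -0.0045, -0.001], "yaw": 0.0, "gripper": 0},
  ],
)

```text
time_s: 8.9
ee_pos: [0.5662, -0.1496, 0.1724]
eef_rot: [-3.142, -0.001, -0.0]
force: [-2.6, 5.3, 2.4]
grip_width: 0.0004
```

Request:
arm_command(
  increments=[
    {"slide": [0.0, 0.005, 0.0], "yaw": 0.0, "gripper": 0},
    {"slide": [0.0, 0.005, 0.03], "yaw": 0.0, "gripper": 0},
    {"slide": [0.0, 0.005, 0.08], "yaw": 0.0, "gripper": 0},
    {"slide": [-0.03, 0.03, 0.1], "yaw": 0.0, "gripper": 0},
    {"slide": [-0.07, 0.06, 0.1], "yaw": 0.0, "gripper": 0},
    {"slide": [-0.1, 0.06, 0.1], "yaw": 0.0, "gripper": 0},
    {"slide": [-0.1, 0.06, 0.1], "yaw": 0.0, "gripper": 0},
  ],
)

```text
time_s: 9.78
ee_pos: [0.4654, -0.0896, 0.2729]
eef_rot: [3.14, -0.002, -0.0]
force: [0.3, 0.6, 0.1]
grip_width: 0.0002
```

Run:
```python
from station import readout, imaging
from meas import *
o=readout.get_obs();print(o["ee_pos"],o["force"],o["time_s"])
c=imaging.camera("wrist");cv2.imwrite("pics/w6.png",c["color"][:,:,::-1]);np.savez("pics/w6.npz",**c)
r=red(c,(200,60,450,230));print(r);ang(c,[r[0]])
```

```text
[ 0.46539172 -0.08961059  0.27292872] [0.26595958 0.55406328 0.07295502] 9.775Traceback (most recent call last):
  File "<stdin>", line 5, in <module>
  File "meas.py", line 9, in red
    n,_,s,ce=cv2.connectedComponentsWithStats(k);i=1+np.argmax(s[1:,4]);return ce[i],s[i,4]
                                                     ~~~~~~~~~^^^^^^^^^
    return _wrapfunc(a, 'argmax', axis=axis, out=out, **kwds)
    return bound(*args, **kwds)
ValueError: attempt to get argmax of an empty sequence
```

View pics/w6.png

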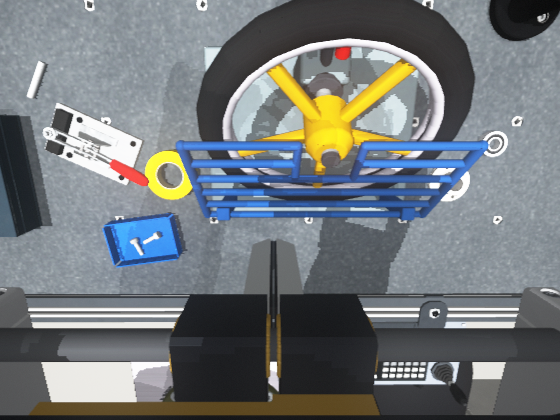

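The red cap is near the top at (343,52). I'll move clear for the unobstructed top view, which also shows the pointer.

Request:
arm_command(
  increments=[
    {"slide": [-0.03, -0.03, 0.05], "yaw": 0.0, "gripper": 0},
    {"slide": [-0.06, -0.08, 0.06], "yaw": 0.0, "gripper": 0},
    {"slide": [-0.09, -0.13, 0.06], "yaw": 0.0, "gripper": 0},
    {"slide": [-0.12, -0.18, 0.06], "yaw": 0.0, "gripper": 0},
    {"slide": [-0.15, -0.23, 0.06], "yaw": 0.0, "gripper": 0},
    {"slide": [-0.18, -0.28, 0.06], "yaw": 0.0, "gripper": 0},
    {"slide": [-0.2, -0.32, 0.06], "yaw": 0.0, "gripper": 0},
    {"slide": [-0.2, -0.32, 0.06], "yaw": 0.0, "gripper": 0},
  ],
)

```text
time_s: 10.82
ee_pos: [0.265, -0.4123, 0.331]
eef_rot: [-3.141, 0.001, -0.004]
force: [0.8, 0.1, -0.3]
grip_width: 0.0005
```

Run:
```python
from station import readout, imaging
from meas import *
c=dict(np.load("pics/w6.npz"));r=red(c,(310,30,370,80)) if 0 else None
ang(c,[(343,52),(271,70),(408,67),(331,158)])
c=imaging.camera("top");np.savez("pics/top7.npz",**c)
i=c["color"][105:250,195:390,::-1];cv2.imwrite("pics/crop7.png",cv2.resize(i,None,fx=4,fy=4,interpolation=cv2.INTER_CUBIC))
h=cv2.cvtColor(c["color"],cv2.COLOR_RGB2HSV)[140:170,265:305].astype(int);m=((h[...,0]<10)|(h[...,0]>170))&(h[...,1]>110)
y,x=np.nonzero(m);print(len(x));
if len(x):ang(c,[(x.mean()+265,y.mean()+140)])
```

```text
(343, 52) r 0.079 ang 1.0 left 0.0014
(271, 70) r 0.083 ang 39.3 left 0.0528
(408, 67) r 0.084 ang -36.4 left -0.0496
(331, 158) r 0.043 ang -166.7 left -0.0099
14
(np.float64(283.0), np.float64(156.71428571428572)) r 0.079 ang 1.5 left 0.0020
```

View pics/crop7.png

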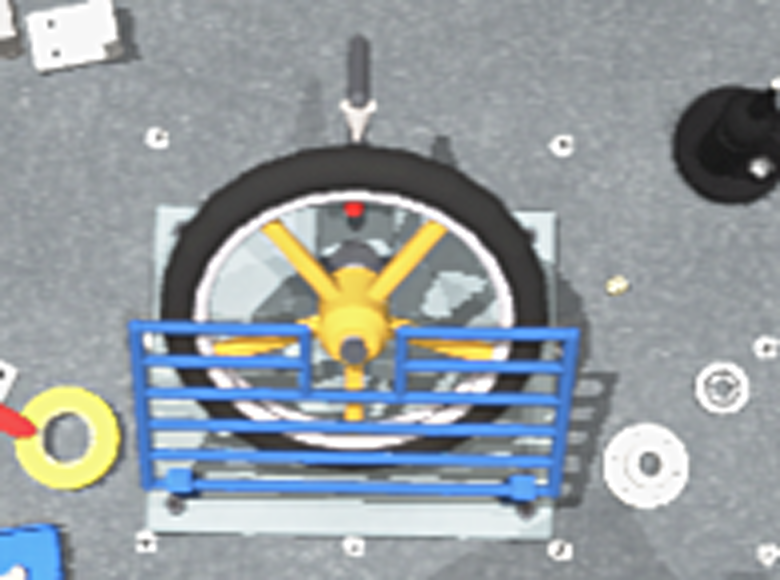

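The red cap at (354,210) lies under the pointer tip at (358,142). Both views put it 1–2 mm left of the line, against 8.5 mm allowed. The bystanders at (68,437), (646,465), (722,387) and (617,285) have not moved, and the arm is clear.

```bash
python3 -c "
from station import job
print(job.hand_in())"
```

```text
the job is handed in; nothing more can be done
None
```

The valve is at the top of the wheel, under the pointer, and I have handed the job in. No verdict comes back.

**What I did:** With the shut fingertips I pushed two spokes one after the other, above the guard, turning the wheel about 149 degrees clockwise as seen from the front. I finished with a small trim push. The forces read after each push were about 5 to 8 N, and I saw no sign of contact with the tyre, valve or hub. The last motion ended at 10.8 s of the 61 s allowed.

**Last checks:**
- **Valve:** the wrist view put the cap 1.4 mm left of the line from hub to pointer, and the top view put it 2.0 mm left, against 8.5 mm allowed.
- **Loose parts:** the tape roll, flange, bearing and brass fitting sit at the same pixels as in the first picture.
- **Wheel and arm:** the cap's angle agreed to about half a degree in two views taken a second apart, so the wheel looks at rest. The arm is clear and touches nothing.

**What went wrong or disagreed:**
- One move call was refused as invalid input; I resent it with yaw in every row.
- In one oblique wrist view the pointer tip read about 6 mm to the right. I put that down to a rough pixel reading, because the top view did not show it.
- The automatic red search failed on the last wrist picture because its limits missed the cap's shade, so I read that pixel by eye.

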